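Clamp a glued notepad in the padding press

ROBOT

A 7-joint arm with a two-finger parallel gripper is mounted at the origin on a cart in front of the work surface, level with it; the furniture and walls round the work are solid. World frame = base frame: x ahead of the robot, y to its left, z up, the work surface at z = 0. Lengths are in m, angles in rad, forces in N, time in s.
With the tool pointing down it reaches from about 0.4 to 0.85 m from the base axis. Payload 4.5 kg.
Tool frame: the origin (TCP) lies midway between the tips of the shut fingers; the grasp point (between the pads) lies 19 mm behind it; z points along the fingers, y is the line along which they close (so a half turn about z gives the same grasp; the last joint's range is limited). The gripper opens to 88 mm and grips with 3 to 60 N. Pads are 18 mm wide; open, the fingers measure 123 mm over their backs; the gripper's body (75 mm by 187 mm) begins 45 mm behind the grasp point.
Start: joints at [-1.202, 0.689, -0.195, 1.565, 0.157, 0.902, -0.215], TCP at [0.205, 0.59, 0.239] pointing down, gripper open.
Joint ranges: [-3.01, 3.01], [-0.46, 2.08], [-1.47, 1.51], [0.13, 2.56], [-1, 4.14], [0.04, 2.09], [-2.66, 2.66]. Speed limits (rad/s): [2.57, 2.57, 3.14, 3.14, 3.14, 3.14, 3.14].

INTERFACE

Orientations are given as a rotation vector (axis times angle).
In Python, from cell import * gives the robot as it stands.
- The arm moves only by the tool send_rows, never from a script. Its argument "series" is a list of rows, each a list of 5 numbers: the closure, from -1 (fully open) to 1 (shut), then the shift along the tool's x, y, z in cm, then the turn about the tool's z in rad. A call has 1 to 5 rows; each row shifts and turns the commanded pose from where the row before left it, along the tool's axes as they then stand; what a row does not reach is not made up. A row lasts 1/12 s, in which the tool goes at most 41.7 mm and 7.16 degrees, less where a joint would pass 70% of its speed; a pose out of reach is approached as far as the arm can. A call is refused whole if a number of a shift passes 4.17 or a number of a turn 0.125, either way. A call with a gripper value outside its range is refused whole. The fingers move at their own pace and stop on an object; "force" is the grip in N (left out, the last holds). Time passes only in rows, so rows that do not move let the fingers close. It gives the time, the measured TCP pose, the force, the opening and the grip force at its end, in the units of the state.
- get_obs(): the state, without advancing time (a new reading comes with each control period).
- capture(name): name is "scene" or "top"; returns a dict with "img" (420x560x3 uint8, red, green, blue), "range_z" (420x560 float32, m along the optical axis (not along the pixel's ray), 0 where there is no reading), "camera_matrix" (3x3 intrinsics, pixels), "T" (4x4, takes a point from camera to world coordinates). Camera axes: x right, y up, looking along -z (the intrinsics and any distortion apply to the point x, -y, -z); pixel columns grow to the right and rows downward; lengths in m; the calibration is good to about 2 mm. A picture is of the moment at which its call begins.
- job_done(): hands the job in; it is judged then, once.
The state is a dict: "time": time; "joint_pos": joint angles; "dq": joint speeds; "effort": joint torques, N m; "ee_pos": TCP position; "tcp_rot": TCP orientation; "ft_force": force on the tool from outside, world axes, zero at the start; "torque": the same for the moment, N m; "grip_width": finger opening in m; "grasp_force": force on a finger pad.
Only numpy, scipy, OpenCV 4.12 (cv2) and the standard library are available. Lean on these libraries where they do the work, as an engineer would, in place of code of your own. Each camera call takes 0.05 s, during which the arm holds its last target. There are 200 camera calls.

TASK

A freshly glued notepad lies part-way into the padding press. Without picking anything up, push the pad in along its guides with a fingertip until its spine sits square and flush against the back fence. Then turn the four-armed handwheel clockwise (seen from above), pushing its arms round with a finger, until the platen is screwed down tight on the pad; leave it clamped, let go, and do not disturb the other things on the table.

Things in the scene. Friction and masses are not known exactly. Their poses are not given: they have to be found in the camera images.
- press: grey padding press, fixed, standing on the desk mat (2.5 mm thick). Origin: at its underside on the screw's vertical axis; +x is the way the notepad goes in, z up. In this frame (mm): base plate x -190 to 85, y -78 to 78, its top (the bed) at z 14; side guides along x, inner faces at y -52.5 and 52.5, x -184 to 41, tops at z 26; back fence face at x 45, top at z 32.
- crosshead (a point): top centre of the press's crosshead, on the screw's axis, 126 mm above the press's underside. The crosshead is 38 (along the press's x) by 164 (y) by 22 mm and stands on two columns of radius 7 mm, 68 mm either side of the axis along y. Above it rise only the column nuts (to 139 mm, radius 12), a brass nut on the axis (to 137 mm, radius 19) and the screw.
- fence (a point): centre of the back fence's face that the pad's spine must meet; 12 mm above the bed, axes as the press
- notepad: loose white notepad, 210 (x) x 99 (y) x 24 (z) mm, 0.3 to 0.52 kg, lying on the bed between the side guides (3 mm play each side). Origin: centre of its underside; +x points to its glued spine, which goes to the fence. It starts 25 to 50 mm short of the fence. Its foot end (-x) sticks out of the press to the robot's right and is the place to push; it slides with about 2 to 6 N.
- spine (a point): centre of the notepad's glued spine face, 12 mm above its underside; when home it coincides with point fence along the press's x axis
- foot (a point): centre of the notepad's foot face, at the other end from the spine, 12 mm above its underside
- platen: aluminium pressing plate under the crosshead, 72 (x) x 98 (y) mm; origin: centre of its underside, on the screw's axis. It only moves up and down, driven by the wheel; it starts 6 to 12 mm above the notepad's top, which is 38 mm above the press's underside
- wheel (a joint): turn of handwheel and screw, rad, growing clockwise seen from above, which lowers platen and wheel by 3.18 mm per rad. Starts at -0.9 to 0.9; the platen meets the pad at about 2.92, the screw ends at 3.52. Turns with about 0.2 N m (4 N at 50 mm from the axis) and stays where left; once tight its resistance grows fast, and 0.4 N m (8 N at 50 mm) is tight enough.
- hub (a point): centre of the wheel's hub (radius 16 mm) at the height of its arms, about 182 mm above the press's underside at wheel 0; turns with the wheel, z up. Four level steel arms (rods of radius 4.5 mm) run along its +x, +y, -x and -y axes, each ending in a black ball of radius 12 mm centred 78 mm from the axis. There is no rim; a finger can come down from above between the arms.
- glue_stick: glue stick standing upright, 26 mm across, 90 mm tall; loose bystander, origin at the centre of its underside
- carton: small brown carton, 60 x 60 x 48 mm; loose bystander, origin at the centre of its underside
- clip_a: black binder clip standing on its back, 18 x 30 x 38 mm; loose bystander, origin at the centre of its underside
- tape_roll: yellow paper-tape roll lying flat, 48 mm across, 15 mm high; loose bystander, origin at the centre of its underside
- brush: red-brown round brush lying down, 166 x 11 x 11 mm; loose bystander, origin at the centre of its underside
- eraser: green-sleeved eraser, 43 x 18 x 12 mm; loose bystander, origin at the centre of its underside
- stamp: wooden rubber stamp standing upright, 30 x 30 x 53 mm; loose bystander, origin at the centre of its underside
- marker: orange marker lying down, 135 x 15 x 16 mm; loose bystander, origin at the centre of its underside

How it is judged:
By the outcome, as a careful person would: the job done as asked, in the order asked, and still so for the second after the job is handed in, with the robot touching nothing.
It also fails if it takes over 61 s, if anything falls off the work surface, if the arm or the gripper's body presses on something with over 40 N, if the wrist force passes 120 N, or if a joint passes its speed limit or range.

## Working session

There is one attempt and no reset: what is moved stays moved. The work goes in short steps, Python scripts to look and compute and a tool call to move; the robot and the scene stay as the last step left them, time stands still between calls to the robot, and variables do not carry over. Pictures are saved under pics/ and viewed, at most 10 in all, crops included, and the job is handed in when it is done.

Besides the shell and the picture viewer there is one more tool, called after "Call:" as name([rows], argument=value, ...), one row to a line, values as JSON. send_rows: Moves the arm, as the interface text tells. Its arguments: {"type":"object","properties":{"series":{"type":"array","items":{"type":"array","items":{"type":"number"}}},"force":{"type":"number"}},"required":["series"]}

```bash
mkdir -p pics; ls; python3 - <<'E'
from cell import *
import cv2,numpy as np
o=get_obs();print({k:np.round(v,3) for k,v in o.items()})
for n in("scene","top"):
    c=capture(n);cv2.imwrite(f"pics/{n}0.png",c["img"][:,:,::-1]);np.savez(f"{n}0.npz",**c);print(c["camera_matrix"],c["T"].round(3),c.keys())
E
```

```text
pics
{'time': np.float64(0.0), 'joint_pos': array([-1.202,  0.69 , -0.194,  1.566,  0.157,  0.903, -0.215]), 'dq': array([ 0.002,  0.   ,  0.001,  0.   ,  0.   ,  0.001, -0.   ]), 'effort': array([-0.0000e+00, -5.2756e+01, -1.2670e+00, -1.5342e+01, -5.3000e-02,
        7.0000e-03,  0.0000e+00]), 'ee_pos': array([0.205, 0.59 , 0.238]), 'tcp_rot': array([-5.230e-01, -3.098e+00,  3.000e-03]), 'ft_force': array([ 0.372, -0.351,  0.373]), 'torque': array([ 0.047,  0.007, -0.016]), 'grasp_force': np.float64(0.0), 'grip_width': np.float64(0.088)}
[[390.77208745   0.         278.65322676]
 [  0.         390.77208745 212.70741177]
 [  0.           0.           1.        ]] [[ 0.899  0.301 -0.319  0.194]
 [-0.439  0.637 -0.634 -0.583]
 [ 0.013  0.71   0.704  0.857]
 [ 0.     0.     0.     1.   ]] dict_keys(['img', 'range_z', 'camera_matrix', 'T'])
[[538.42357061   0.         282.99735148]
 [  0.         538.42357061 195.04068891]
 [  0.           0.           1.        ]] [[ 0.023  0.993 -0.117  0.368]
 [-1.     0.022 -0.008  0.075]
 [-0.006  0.117  0.993  1.389]
 [ 0.     0.     0.     1.   ]] dict_keys(['img', 'range_z', 'camera_matrix', 'T'])
```

View pics/scene0.png

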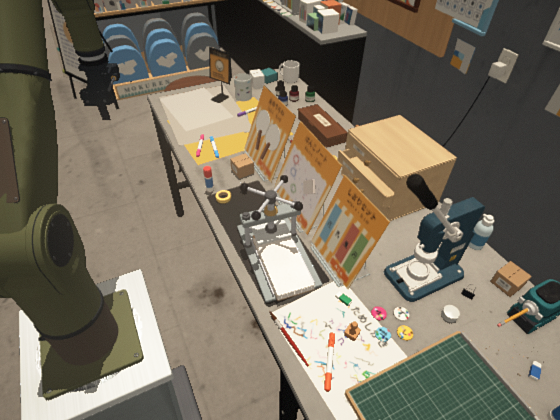

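View pics/top0.png

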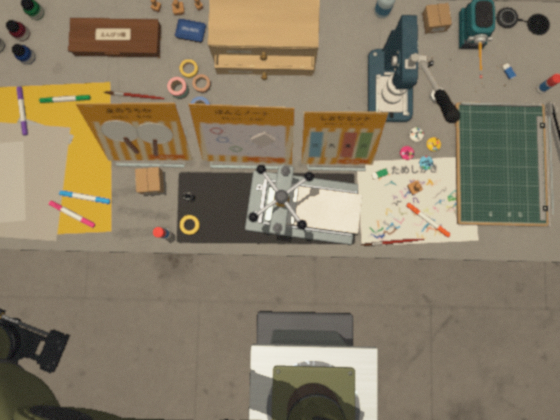

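The top view (up is world +x, right is −y) shows the press around (300,205). The hub is at (281,197), with balls at (261,170), (309,176), (302,224) and (253,217). The pad's foot sticks out on the right at about (360,208), with standing boards behind the press. Next I'll measure from the depth data.

```bash
cat >h.py <<'E'
import numpy as np,cv2
def cloud(c):
    K=c["camera_matrix"];z=c["range_z"];v,u=np.mgrid[:z.shape[0],:z.shape[1]]
    p=np.stack([(u-K[0,2])/K[0,0]*z,-(v-K[1,2])/K[1,1]*z,-z],-1)
    w=p@c["T"][:3,:3].T+c["T"][:3,3];w[z==0]=np.nan;return w
def ray(c,uv,h):
    K=c["camera_matrix"];d=c["T"][:3,:3]@np.array([(uv[0]-K[0,2])/K[0,0],-(uv[1]-K[1,2])/K[1,1],-1]);o=c["T"][:3,3]
    return o+d*(h-o[2])/d[2]
E
python3 - <<'E'
from h import *
c=np.load("top0.npz");w=cloud(c);im=c["img"].astype(int)
for n,uv in dict(hub=(281,197),b1=(261,170),b2=(309,176),b3=(302,224),b4=(253,217),pad=(330,210),mat=(200,190),bedL=(250,190),boardtop=(240,108),boardbot=(240,165),board3=(340,112)).items():
    print(n,w[uv[1],uv[0]].round(3))
# pad mask
g=im.min(2);m=((g>150)&(abs(w[...,2]-.0405)<.008)).astype(np.uint8)
m[:,:245]=0;m[:,365:]=0;m[:160]=0;m[245:]=0
n,l,s,ce=cv2.connectedComponentsWithStats(m);k=1+s[1:,4].argmax();print(s[k])
P=w[l==k];r=cv2.minAreaRect((P[:,:2]*1000).astype(np.float32));print(r,cv2.boxPoints(r),np.median(P[:,2]))
# press grey colours: height classes picture
h=np.nan_to_num(w[140:260,160:480,2]);
v=(np.clip(h/.2,0,1)*255).astype(np.uint8)
a=cv2.applyColorMap(v,cv2.COLORMAP_JET);b=c["img"][140:260,160:480,::-1]
cv2.imwrite("pics/crop.png",cv2.resize(np.vstack([a,b]),None,fx=2.4,fy=2.4,interpolation=cv2.INTER_NEAREST))
E
```

```text
hub [0.504 0.089 0.193]
b1 [0.564 0.136 0.192]
b2 [0.553 0.028 0.191]
b3 [0.445 0.041 0.193]
b4 [0.458 0.151 0.193]
pad [ 0.492 -0.033  0.038]
mat [ 0.54   0.303 -0.   ]
bedL [0.54  0.171 0.02 ]
boardtop [0.695 0.184 0.233]
boardbot [0.607 0.2   0.006]
board3 [ 0.694 -0.038  0.222]
[ 296  190   66   43 2102]
((493.6584777832031, -27.635574340820312), (160.20883178710938, 101.042724609375), 83.98050689697266) [[ 435.01538  -102.000305]
 [ 535.50104  -112.59633 ]
 [ 552.3016     46.729156]
 [ 451.81592    57.32518 ]] 0.03896216005277753
```

View pics/crop.png

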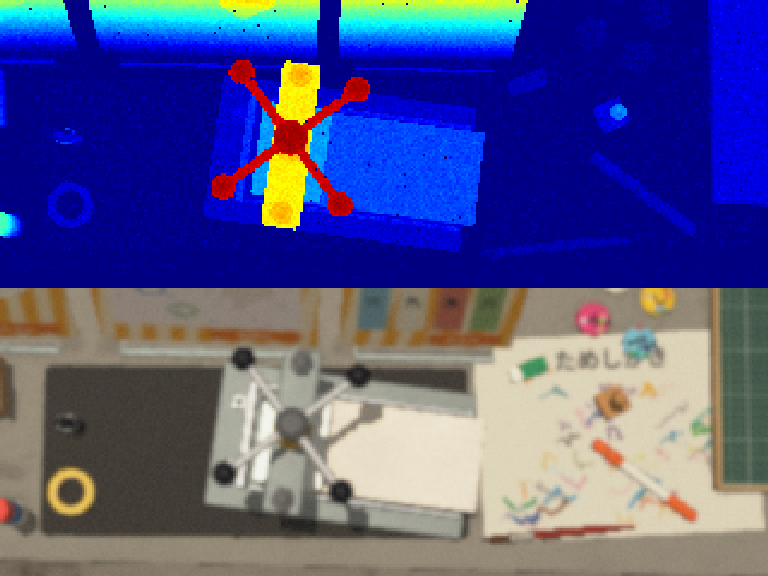

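The crop shows the pad as the light-blue area, pixels (325–485, 110–225) in the crop. The crosshead is the yellow bar, the wheel is red, and the press is tilted a few degrees. Now I'll get precise axes.

```bash
python3 - <<'E'
from h import *
c=np.load("top0.npz");w=cloud(c);z=w[...,2]
roi=np.zeros(z.shape,bool);roi[150:250,235:372]=1
def comps(m,kmin=20):
    n,l,s,ce=cv2.connectedComponentsWithStats(m.astype(np.uint8));return [(l==i) for i in range(1,n) if s[i,4]>=kmin]
m=roi&(z>.165)
M=comps(m)[0]
# hub/balls: erode
e=cv2.morphologyEx(M.astype(np.uint8),cv2.MORPH_OPEN,cv2.getStructuringElement(cv2.MORPH_ELLIPSE,(5,5)))
C=[]
for q in comps(e>0,8):
    v,u=np.nonzero(q);uv=(u.mean(),v.mean())
    print("blob",q.sum(),np.round(uv,1),"top z",np.percentile(z[q],80).round(4)); C.append(uv)
zh=np.median(z[e>0]);
P=np.array([ray(c,u,.185)[:2] for u in C]);print(P.round(4))
# crosshead
for lo,hi,nm in((.115,.133,"cross"),(.008,.022,"base"),(.032,.046,"pad")):
    q=max(comps(roi&(z>lo)&(z<hi)),key=lambda a:a.sum())
    X=w[q][:,:2];r=cv2.minAreaRect((X*1000).astype(np.float32));print(nm,np.median(z[q]).round(4),r)
# pad foot edge, pixel profile: columns edge by row
g=c["img"].astype(int)
zz=(z>.03)&roi
E_=[];
for v in range(195,234):
    cs=[u for u in range(335,371) if zz[v,u]]
    if cs:E_.append((max(cs)+.5,v))
A=np.array([ray(c,u,.0395)[:2] for u in E_]);p=np.polyfit(A[3:-3,0],A[3:-3,1],1);print("foot y=",p, A[::6].round(4))
# pad side edges
for sgn in(0,1):
    L=[]
    for u in range(325,358):
        vs=[v for v in range(160,245) if zz[v,u] and z[v,u]<.05]
        if vs:L.append(ray(c,(u,(max(vs)+.5 if sgn else min(vs)-.5)),.0395)[:2])
    L=np.array(L);print("side x=",np.polyfit(L[:,1],L[:,0],1))
E
```

```text
blob 77 [260.3 169.3] top z 0.1921
blob 96 [307.7 177. ] top z 0.192
blob 184 [280.2 196.9] top z 0.194
blob 88 [252.5 217.2] top z 0.1917
blob 90 [300.8 224.4] top z 0.1921
[[0.5674 0.1377]
 [0.5521 0.0303]
 [0.5054 0.0913]
 [0.4582 0.1523]
 [0.4444 0.0438]]
cross 0.127 ((458.8482971191406, 96.30196380615234), (38.07581329345703, 69.47599792480469), 83.33348846435547)
base 0.0155 ((511.1297912597656, 152.75320434570312), (160.646484375, 61.975852966308594), 1.3269504308700562)
pad 0.0389 ((493.7317199707031, -26.068038940429688), (162.92530822753906, 101.71925354003906), 83.68058013916016)
foot y= [-0.10989733 -0.05296831] [[ 0.5314 -0.1117]
 [ 0.5161 -0.1093]
 [ 0.5009 -0.1069]
 [ 0.4857 -0.107 ]
 [ 0.4706 -0.1046]
 [ 0.4555 -0.1021]
 [ 0.4404 -0.1022]]
side x= [0.02130097 0.55292166]
side x= [0.10165729 0.44323096]
```

Call:
send_rows([
  [1, -2.1, -1.65, -0.3, 0],
  [1, -2.1, -1.65, -0.3, 0],
  [1, -2.1, -1.65, -0.3, 0],
  [1, -2.1, -1.65, -0.3, 0],
  [1, -2.1, -1.65, -0.3, 0],
], force=30)

```text
time: 0.52
ee_pos: [0.2778, 0.4765, 0.2535]
tcp_rot: [-0.523, -3.098, 0.001]
ft_force: [0.6, -0.8, 1.2]
grip_width: 0.0566
grasp_force: 0.0
```

Call:
send_rows([
  [1, -2.1, -1.65, -0.2, 0],
  [1, -2.1, -1.65, -0.2, 0],
  [1, -2.1, -1.65, -0.2, 0],
  [1, -2.1, -1.65, -0.2, 0],
  [1, -2.1, -1.65, -0.2, 0],
])

```text
time: 0.93
ee_pos: [0.3499, 0.3641, 0.2636]
tcp_rot: [-0.523, -3.097, 0.001]
ft_force: [0.5, -0.6, -0.8]
grip_width: 0.0235
grasp_force: 0.0
```

Call:
send_rows([
  [1, -2.1, -1.65, 0, 0],
  [1, -2.1, -1.65, 0, 0],
  [1, -2.1, -1.65, 0, 0],
  [1, -2.1, -1.65, 0, 0],
  [1, -2.1, -1.65, 0, 0],
])

```text
time: 1.35
ee_pos: [0.4219, 0.2517, 0.2635]
tcp_rot: [-0.523, -3.097, 0.001]
ft_force: [0.8, -0.8, 0.8]
grip_width: 0.0007
grasp_force: 0.0
```

Call:
send_rows([
  [1, 0, 0, 0, 0.122],
  [1, 0, 0, 0, 0.122],
  [1, 0, 0, 0, 0.122],
  [1, 0, 0, 0, 0.122],
  [1, 0, 0, 0, 0.122],
])

```text
time: 1.77
ee_pos: [0.4214, 0.2528, 0.2635]
tcp_rot: [-1.438, -2.793, 0.001]
ft_force: [-0.7, 0.5, 0.2]
grip_width: 0.0004
grasp_force: 0.0
```

Call:
send_rows([
  [1, 0, 0, 0, 0.122],
  [1, 0, 0, 0, 0.122],
  [1, 0, 0, 0, 0.122],
  [1, 0, 0, 0, 0.122],
  [1, 0, 0, 0, 0.122],
])

```text
time: 2.18
ee_pos: [0.4212, 0.253, 0.2635]
tcp_rot: [-2.21, -2.233, 0.001]
ft_force: [-0.8, -0.4, 0.5]
grip_width: -0.0
grasp_force: 0.0
```

Call:
send_rows([
  [1, 0, 0, 0, 0.122],
])

```text
time: 2.27
ee_pos: [0.4212, 0.253, 0.2635]
tcp_rot: [-2.342, -2.094, 0.001]
ft_force: [-0.2, 0.7, 0.7]
grip_width: 0.0004
grasp_force: 0.0
```

```bash
cat >go.py <<'E'
# state + offset to a target point given in press frame (mm): python3 go.py x y zworld
from cell import *
import numpy as np,sys
from scipy.spatial.transform import Rotation as R
o=get_obs();r=R.from_rotvec(o["tcp_rot"]).as_matrix();p=np.array(o["ee_pos"])
H=np.array([.5055,.091]);th=np.radians(83.75);A=np.array([[np.cos(th),np.sin(th)],[-np.sin(th),np.cos(th)]])
print("t",round(float(o["time"]),2),"p",p.round(4),"F",np.round(o["ft_force"],1),"j",np.round(o["joint_pos"],2))
print("press xy mm",(A@(p[:2]-H)*1000).round(1),"z",(p[2]*1000).round(1),"toolx rel press deg",np.degrees(np.arctan2(*(A@r[:2,0])[::-1])).round(2),"tilt",r[2].round(3))
a=list(map(float,sys.argv[1:]))
for i in range(0,len(a),3):
    t=np.r_[H+A.T@np.array(a[i:i+2])/1000,a[i+2]/1000];print("to",a[i:i+3],"tool cm",(r.T@(t-p)*100).round(2))
E
python3 go.py -230 0 230
```

```text
t 2.27 p [0.4212 0.253  0.2635] F [-0.2  0.7  0.7] j [-0.74  0.49  0.16  1.94 -0.11  0.73 -0.62]
press xy mm [151.8 101.4] z 263.5 toolx rel press deg -0.16 tilt [-0.    -0.001 -1.   ]
to [-230.0, 0.0, 230.0] tool cm [-38.15  10.25   3.35]
```

Call:
send_rows([
  [1, -2.54, 0.68, 0, 0],
  [1, -2.54, 0.68, 0, 0],
  [1, -2.54, 0.68, 0, 0],
  [1, -2.54, 0.68, 0, 0],
  [1, -2.54, 0.68, 0, 0],
])

```text
time: 2.68
ee_pos: [0.4416, 0.122, 0.2635]
tcp_rot: [-2.335, -2.101, 0.001]
ft_force: [1.1, -0.4, 0.4]
grip_width: 0.0003
grasp_force: 0.0
```

Call:
send_rows([
  [1, -2.54, 0.68, 0, 0],
  [1, -2.54, 0.68, 0, 0],
  [1, -2.54, 0.68, 0, 0],
  [1, -2.54, 0.68, 0, 0],
  [1, -2.54, 0.68, 0, 0],
])

```text
time: 3.1
ee_pos: [0.4621, -0.008, 0.2635]
tcp_rot: [-2.336, -2.101, 0.001]
ft_force: [-0.2, 1.0, 0.7]
grip_width: 0.0002
grasp_force: 0.0
```

Call:
send_rows([
  [1, -2.54, 0.68, 0, 0],
  [1, -2.54, 0.68, 0, 0],
  [1, -2.54, 0.68, 0, 0],
  [1, -2.54, 0.68, 0, 0],
  [1, -2.54, 0.68, 0, 0],
])

```text
time: 3.52
ee_pos: [0.4824, -0.1378, 0.2635]
tcp_rot: [-2.335, -2.1, 0.0]
ft_force: [0.1, 0.1, 0.6]
grip_width: 0.0005
grasp_force: 0.0
```

Call:
send_rows([
  [1, 0, 0, 1.8, 0],
  [1, 0, 0, 1.8, 0],
  [1, 0, 0, 1.8, 0],
  [1, 0, 0, 1.8, 0],
  [1, 0, 0, 1.8, 0],
])

```text
time: 3.93
ee_pos: [0.4825, -0.1366, 0.1727]
tcp_rot: [-2.336, -2.1, 0.0]
ft_force: [0.1, -0.1, 0.1]
grip_width: 0.0006
grasp_force: 0.0
```

Call:
send_rows([
  [1, 0, 0, 1.8, 0],
  [1, 0, 0, 1.8, 0],
  [1, 0, 0, 1.8, 0],
  [1, 0, 0, 1.0, 0],
  [1, 0, 0, 0, 0],
])

```text
time: 4.35
ee_pos: [0.4814, -0.1361, 0.1078]
tcp_rot: [-2.333, -2.099, 0.003]
ft_force: [0.2, -0.8, 0.2]
grip_width: 0.0006
grasp_force: 0.0
```

```bash
python3 go.py -230 0 26; python3 - <<'E'
from cell import *
import cv2
c=capture("scene");cv2.imwrite("pics/s1.png",cv2.resize(c["img"][150:400,200:480,::-1],None,fx=2.5,fy=2.3))
E
```

```text
t 4.35 p [ 0.4814 -0.1361  0.1078] F [ 0.2 -0.8  0.2] j [ 0.15  0.75  0.06  2.05 -0.13  0.34  0.21]
press xy mm [-228.4   -0.7] z 107.8 toolx rel press deg 0.19 tilt [ 0.001 -0.004 -1.   ]
to [-230.0, 0.0, 26.0] tool cm [-0.16 -0.04  8.18]
```

View pics/s1.png

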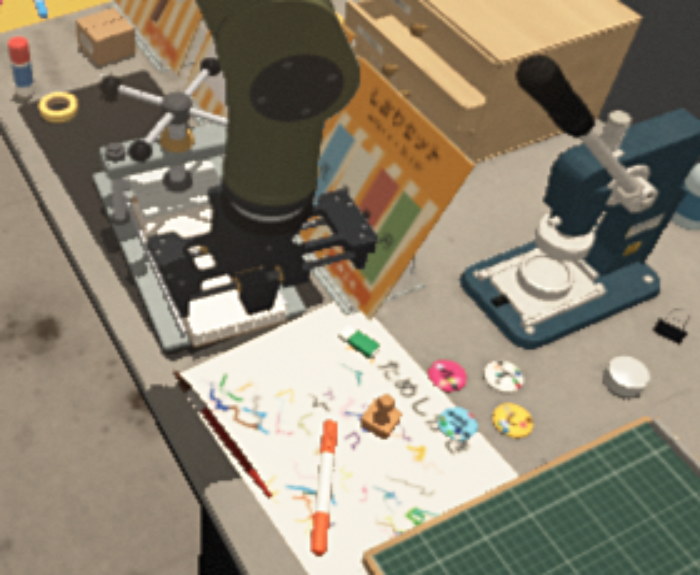

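The view shows the gripper above and outside the pad's foot, at about (265,290). The stamp, marker, brush and eraser are all clear of the push line, so I'll keep descending.

Call:
send_rows([
  [1, 0, 0, 1.0, 0],
  [1, 0, 0, 1.0, 0],
  [1, 0, 0, 1.0, 0],
  [1, 0, 0, 1.0, 0],
  [1, 0, 0, 1.0, 0],
])

```text
time: 4.82
ee_pos: [0.4827, -0.1365, 0.0588]
tcp_rot: [-2.336, -2.101, -0.0]
ft_force: [0.0, 0.8, -0.8]
grip_width: 0.0005
grasp_force: 0.0
```

Call:
send_rows([
  [1, 0, 0, 1.0, 0],
  [1, 0, 0, 1.0, 0],
  [1, 0, 0, 0.9, 0],
  [1, 0, 0, 0.3, 0],
  [1, 0, 0, 0, 0],
])

```text
time: 5.23
ee_pos: [0.4821, -0.1364, 0.0267]
tcp_rot: [-2.335, -2.1, 0.001]
ft_force: [0.8, 0.0, -0.7]
grip_width: 0.0006
grasp_force: 0.0
```

```bash
python3 go.py -207 0 26 -174 0 26
```

```text
t 5.23 p [ 0.4821 -0.1364  0.0267] F [ 0.8  0.  -0.7] j [ 0.17  0.91  0.03  2.07 -0.14  0.16  0.21]
press xy mm [-228.6   -1.5] z 26.7 toolx rel press deg 0.18 tilt [ 0.    -0.002 -1.   ]
to [-207.0, 0.0, 26.0] tool cm [ 2.16 -0.15  0.07]
to [-174.0, 0.0, 26.0] tool cm [ 5.46 -0.14  0.07]
```

Call:
send_rows([
  [1, 0.7, -0.03, 0, 0],
  [1, 0.7, -0.03, 0, 0],
  [1, 0.7, -0.03, 0, 0],
  [1, 0.5, -0.03, 0, 0],
  [1, 0.5, -0.03, 0, 0],
])

```text
time: 5.65
ee_pos: [0.4849, -0.1052, 0.0281]
tcp_rot: [2.335, 2.1, 0.001]
ft_force: [-0.3, -2.5, 1.6]
grip_width: 0.0002
grasp_force: 1.3
```

Call:
send_rows([
  [1, 0.3, 0, 0, 0],
  [1, 0.3, 0, 0, 0],
  [1, 0.3, 0, 0, 0],
  [1, 0.3, 0, 0, 0],
  [1, 0.3, 0, 0, 0],
])

```text
time: 6.07
ee_pos: [0.4861, -0.0908, 0.0278]
tcp_rot: [2.336, 2.1, -0.0]
ft_force: [-0.7, -2.8, 1.9]
grip_width: 0.0004
grasp_force: 1.5
```

```bash
python3 go.py -174 0 26
```

```text
t 6.07 p [ 0.4861 -0.0908  0.0278] F [-0.7 -2.8  1.9] j [ 0.07  0.91  0.03  2.09 -0.18  0.14  0.16]
press xy mm [-182.8   -0.5] z 27.8 toolx rel press deg 0.14 tilt [-0.  0. -1.]
to [-174.0, 0.0, 26.0] tool cm [ 0.88 -0.05  0.18]
```

Contact is steady at about 3 N. I'll keep pushing slowly until the force rises.

Call:
send_rows([
  [1, 0.15, 0, 0, 0],
  [1, 0.15, 0, 0, 0],
  [1, 0.15, 0, 0, 0],
  [1, 0.1, 0, 0, 0],
  [1, 0.1, 0, 0, 0],
])

```text
time: 6.48
ee_pos: [0.4866, -0.0855, 0.0277]
tcp_rot: [2.337, 2.098, -0.002]
ft_force: [-0.6, -8.0, 2.0]
grip_width: 0.0001
grasp_force: 3.8
```

Call:
send_rows([
  [1, 0.1, 0, 0, 0],
  [1, 0.05, 0, 0, 0],
  [1, 0.05, 0, 0, 0],
])

```text
time: 6.73
ee_pos: [0.4864, -0.0854, 0.0277]
tcp_rot: [2.338, 2.095, -0.004]
ft_force: [-1.7, -10.0, 1.6]
grip_width: 0.0006
grasp_force: 5.1
```

Call:
send_rows([
  [1, 0.15, 0, 0, 0],
  [1, 0.15, 0, 0, 0],
  [1, 0.15, 0, 0, 0],
  [1, 0.1, 0, 0, 0],
  [1, 0, 0, 0, 0],
])

```text
time: 7.15
ee_pos: [0.4851, -0.0849, 0.0278]
tcp_rot: [2.342, 2.087, -0.013]
ft_force: [-3.9, -18.5, 2.7]
grip_width: 0.0005
grasp_force: 9.7
```

```bash
python3 go.py -174 0 26; python3 - <<'E'
from cell import *
from h import *
c=capture("top");np.savez("top1.npz",**c);w=cloud(c)
h=np.nan_to_num(w[150:250,235:375,2]);v=(np.clip(h/.06,0,1)*255).astype(np.uint8)
a=cv2.applyColorMap(v,cv2.COLORMAP_JET);b=c["img"][150:250,235:375,::-1]
cv2.imwrite("pics/t1.png",cv2.resize(np.hstack([a,b]),None,fx=2.8,fy=5,interpolation=0))
E
```

```text
t 7.15 p [ 0.4851 -0.0849  0.0278] F [ -3.9 -18.5   2.7] j [ 0.05  0.91  0.05  2.1  -0.19  0.14  0.15]
press xy mm [-177.1    1.1] z 27.8 toolx rel press deg -0.34 tilt [-0.01  -0.002 -1.   ]
to [-174.0, 0.0, 26.0] tool cm [0.31 0.11 0.18]
```

View pics/t1.png

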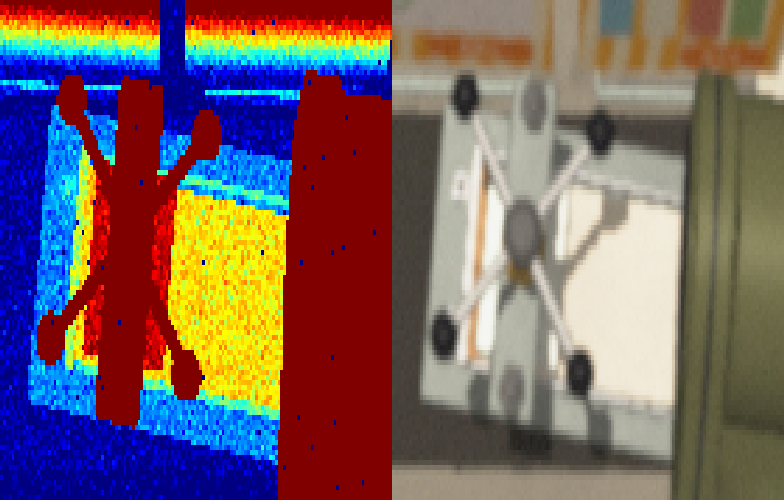

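The pad's orange spine strip now meets the fence, at (480,230) in the right half, and resistance is rigid at 18 N, so it is home. I'll back off and rise.

Call:
send_rows([
  [1, -0.5, 0, 0, 0],
  [1, -0.8, 0, 0, 0],
  [1, -1.0, 0, 0, 0],
  [1, -1.0, 0, 0, 0],
  [1, 0, 0, 0, 0],
])

```text
time: 7.62
ee_pos: [0.4839, -0.1118, 0.0277]
tcp_rot: [2.338, 2.097, -0.0]
ft_force: [-0.4, 0.0, 0.2]
grip_width: 0.0005
grasp_force: 0.0
```

Call:
send_rows([
  [1, 0, 0, -1.2, 0],
  [1, 0, 0, -1.2, 0],
  [1, 0, 0, -1.2, 0],
  [1, 0, 0, -1.2, 0],
  [1, 0, 0, -1.2, 0],
])

```text
time: 8.03
ee_pos: [0.4841, -0.1088, 0.0882]
tcp_rot: [-2.334, -2.101, -0.001]
ft_force: [-0.1, 0.5, -0.1]
grip_width: 0.0003
grasp_force: 0.0
```

Call:
send_rows([
  [1, 0, 0, -1.2, -0.085],
  [1, 0, 0, -1.2, -0.085],
  [1, 0, 0, -1.2, -0.085],
  [1, 0, 0, -1.2, -0.085],
  [1, 0, 0, -1.2, -0.085],
])

```text
time: 8.45
ee_pos: [0.484, -0.1089, 0.1483]
tcp_rot: [-1.833, -2.55, -0.001]
ft_force: [-0.6, -0.2, 0.0]
grip_width: 0.0
grasp_force: 0.0
```

Call:
send_rows([
  [1, 0, 0, -1.8, -0.085],
  [1, 0, 0, -1.8, -0.085],
  [1, 0, 0, -1.8, -0.085],
  [1, 0, 0, -1.8, -0.085],
  [1, 0, 0, -1.8, 0],
])

```text
time: 8.87
ee_pos: [0.4837, -0.1091, 0.2386]
tcp_rot: [-1.376, -2.823, -0.001]
ft_force: [0.7, -0.5, -0.6]
grip_width: 0.0006
grasp_force: 0.0
```

```bash
python3 go.py -43 16 240; python3 - <<'E'
from cell import *
from h import *
c=capture("top");np.savez("top2.npz",**c);w=cloud(c);z=w[...,2];roi=np.zeros(z.shape,bool);roi[150:250,235:345]=1
M=(roi&(z>.17)&(z<.21)).astype(np.uint8)
e=cv2.morphologyEx(M,cv2.MORPH_OPEN,cv2.getStructuringElement(cv2.MORPH_ELLIPSE,(5,5)))
n,l,s,ce=cv2.connectedComponentsWithStats(e)
for k in range(1,n):print(s[k,4],ce[k].round(1),ray(c,ce[k],.185)[:2].round(4))
E
```

```text
t 8.87 p [ 0.4837 -0.1091  0.2386] F [ 0.7 -0.5 -0.6] j [ 0.22  0.52 -0.14  1.95  0.11  0.68  0.67]
press xy mm [-2.012e+02 -1.000e-01] z 238.6 toolx rel press deg 44.27 tilt [ 0.001  0.    -1.   ]
to [-43.0, 16.0, 240.0] tool cm [12.46  9.89 -0.13]
85 [260.5 169.7] [0.5664 0.1374]
78 [308.6 176.3] [0.5536 0.0283]
181 [280.1 196.9] [0.5053 0.0914]
84 [252.5 217.4] [0.4577 0.1522]
90 [300.8 224.4] [0.4444 0.0438]
```

Call:
send_rows([
  [1, 2, 1.6, 0, 0],
  [1, 2, 1.6, 0, 0],
  [1, 2, 1.6, 0, 0],
  [1, 2, 1.6, 0, 0],
  [1, 2, 1.6, 0, 0],
])

```text
time: 9.33
ee_pos: [0.4856, 0.0201, 0.2375]
tcp_rot: [-1.382, -2.82, -0.001]
ft_force: [0.6, 0.1, 1.1]
grip_width: 0.0
grasp_force: 0.0
```

Call:
send_rows([
  [1, 1.5, 1.2, 0, 0],
  [1, 1.0, 0.7, 0, 0],
  [1, 0, 0, 0, 0],
])

```text
time: 9.58
ee_pos: [0.4854, 0.0539, 0.2375]
tcp_rot: [-1.374, -2.824, -0.003]
ft_force: [-0.5, 0.0, 0.5]
grip_width: 0.0003
grasp_force: 0.0
```

```bash
python3 go.py -43 16 162
```

```text
t 9.58 p [0.4854 0.0539 0.2375] F [-0.5  0.   0.5] j [-0.12  0.51 -0.12  1.97  0.09  0.66  0.36]
press xy mm [-39.1  16. ] z 237.5 toolx rel press deg 44.36 tilt [ 0.002  0.001 -1.   ]
to [-43.0, 16.0, 162.0] tool cm [-0.29 -0.28  7.55]
```

Call:
send_rows([
  [1, -0.3, -0.3, 0.8, 0],
  [1, 0, 0, 1.2, 0],
  [1, 0, 0, 1.2, 0],
  [1, 0, 0, 1.2, 0],
  [1, 0, 0, 1.2, 0],
])

```text
time: 10.0
ee_pos: [0.4848, 0.0433, 0.1806]
tcp_rot: [-1.387, -2.819, 0.002]
ft_force: [-0.2, -0.3, -0.8]
grip_width: 0.0007
grasp_force: 0.0
```

Call:
send_rows([
  [1, 0, 0, 1.2, 0],
  [1, 0, 0, 0.7, 0],
  [1, 0, 0, 0, 0],
])

```text
time: 10.25
ee_pos: [0.484, 0.0439, 0.1611]
tcp_rot: [-1.385, -2.817, 0.004]
ft_force: [0.7, -0.2, 0.5]
grip_width: 0.0002
grasp_force: 0.0
```

```bash
python3 go.py 0 0 162
```

```text
t 10.25 p [0.484  0.0439 0.1611] F [ 0.7 -0.2  0.5] j [-0.13  0.64 -0.09  2.05  0.13  0.46  0.34]
press xy mm [-49.2  16.2] z 161.1 toolx rel press deg 43.89 tilt [ 0.001 -0.003 -1.   ]
to [0.0, 0.0, 162.0] tool cm [ 2.42  4.58 -0.11]
```

Call:
send_rows([
  [1, 0.3, 0.2, 0, 0],
  [1, 0.3, 0.2, 0, 0],
  [1, 0.3, 0, 0, 0],
  [1, 0.2, 0, 0, 0],
  [1, 0.1, 0, 0, 0],
])

```text
time: 10.67
ee_pos: [0.4823, 0.0562, 0.1632]
tcp_rot: [1.384, 2.817, -0.0]
ft_force: [3.8, -5.3, -3.8]
grip_width: 0.0005
grasp_force: 3.0
```

```bash
python3 go.py 0 0 162
```

```text
t 10.67 p [0.4823 0.0562 0.1632] F [ 3.8 -5.3 -3.8] j [-0.16  0.63 -0.09  2.06  0.12  0.45  0.32]
press xy mm [-37.1  19.3] z 163.2 toolx rel press deg 43.91 tilt [-0.003  0.001 -1.   ]
to [0.0, 0.0, 162.0] tool cm [1.34 3.96 0.12]
```

Call:
send_rows([
  [1, 0.29, -0.08, 0, 0.07],
  [1, 0.29, -0.08, 0, 0.07],
  [1, 0.29, -0.08, 0, 0.07],
  [1, 0.29, -0.08, 0, 0.07],
  [1, 0.29, -0.08, 0, 0.07],
])

```text
time: 11.08
ee_pos: [0.4719, 0.0662, 0.1632]
tcp_rot: [1.859, 2.528, 0.001]
ft_force: [3.5, -5.9, -4.0]
grip_width: 0.0004
grasp_force: 3.3
```

```bash
python3 go.py 0 0 160
```

```text
t 11.08 p [0.4719 0.0662 0.1632] F [ 3.5 -5.9 -4. ] j [-0.25  0.63  0.01  2.09 -0.01  0.42  0.08]
press xy mm [-28.3  30.7] z 163.2 toolx rel press deg 23.6 tilt [-0.003  0.003 -1.   ]
to [0.0, 0.0, 160.0] tool cm [1.36 3.94 0.33]
```

Call:
send_rows([
  [1, 0.285, -0.08, 0.02, 0.07],
  [1, 0.285, -0.08, 0.02, 0.07],
  [1, 0.285, -0.08, 0.02, 0.07],
  [1, 0.285, -0.08, 0.02, 0.07],
  [1, 0.285, -0.08, 0.02, 0.07],
])

```text
time: 11.5
ee_pos: [0.4656, 0.0796, 0.1624]
tcp_rot: [2.27, 2.166, 0.002]
ft_force: [3.3, -6.4, -2.0]
grip_width: 0.0005
grasp_force: 2.9
```

Call:
send_rows([
  [1, 0.285, -0.08, 0.02, 0.07],
  [1, 0.285, -0.08, 0.02, 0.07],
  [1, 0.285, -0.08, 0.02, 0.07],
  [1, 0.285, -0.08, 0.02, 0.07],
  [1, 0.285, -0.08, 0.02, 0.07],
])

```text
time: 11.92
ee_pos: [0.4636, 0.0942, 0.1614]
tcp_rot: [2.613, 1.738, 0.002]
ft_force: [1.2, -5.7, -1.1]
grip_width: 0.0005
grasp_force: 2.6
```

```bash
python3 go.py 0 0 160
```

```text
t 11.92 p [0.4636 0.0942 0.1614] F [ 1.2 -5.7 -1.1] j [-0.43  0.64  0.2   2.1  -0.29  0.42 -0.39]
press xy mm [-1.4 42. ] z 161.4 toolx rel press deg -16.51 tilt [-0.001  0.003 -1.   ]
to [0.0, 0.0, 160.0] tool cm [1.33 3.99 0.15]
```

Call:
send_rows([
  [1, 0.285, -0.08, 0.01, 0.07],
  [1, 0.285, -0.08, 0.01, 0.07],
  [1, 0.285, -0.08, 0.01, 0.07],
  [1, 0.285, -0.08, 0.01, 0.07],
  [1, 0.285, -0.08, 0.01, 0.07],
])

```text
time: 12.33
ee_pos: [0.466, 0.1085, 0.1606]
tcp_rot: [2.877, 1.258, -0.001]
ft_force: [-1.1, -6.0, 0.1]
grip_width: -0.0003
grasp_force: 2.4
```

Call:
send_rows([
  [1, 0.285, -0.08, 0, 0.07],
  [1, 0.285, -0.08, 0, 0.07],
  [1, 0.285, -0.08, 0, 0.07],
  [1, 0.285, -0.08, 0, 0.07],
  [1, 0.285, -0.08, 0, 0.07],
])

```text
time: 12.75
ee_pos: [0.4733, 0.1217, 0.1603]
tcp_rot: [3.053, 0.74, -0.004]
ft_force: [-2.4, -3.7, -2.2]
grip_width: 0.0005
grasp_force: 1.7
```

```bash
python3 go.py 0 0 160
```

```text
t 12.75 p [0.4733 0.1217 0.1603] F [-2.4 -3.7 -2.2] j [-0.59  0.69  0.41  2.06 -0.55  0.5  -0.87]
press xy mm [27.  35.3] z 160.3 toolx rel press deg -56.49 tilt [-0.003 -0.    -1.   ]
to [0.0, 0.0, 160.0] tool cm [1.45 4.2  0.02]
```

Call:
send_rows([
  [1, 0.32, -0.07, 0, 0.07],
  [1, 0.31, -0.07, 0, 0.07],
  [1, 0.3, -0.08, 0, 0.07],
  [1, 0.29, -0.08, 0, 0.07],
  [1, 0.29, -0.08, 0, 0.07],
])

```text
time: 13.17
ee_pos: [0.4857, 0.1315, 0.16]
tcp_rot: [-3.134, -0.2, 0.006]
ft_force: [-2.9, -1.6, -2.6]
grip_width: 0.0004
grasp_force: 1.5
```

Call:
send_rows([
  [1, 0.16, -0.03, 0, 0.035],
  [1, 0.16, -0.03, 0, 0.035],
])

```text
time: 13.33
ee_pos: [0.4882, 0.1329, 0.1599]
tcp_rot: [-3.139, -0.093, 0.008]
ft_force: [-5.0, -1.1, -0.0]
grip_width: 0.0004
grasp_force: 2.6
```

```bash
python3 go.py 0 0 160
```

```text
t 13.33 p [0.4882 0.1329 0.1599] F [-5.  -1.1 -0. ] j [-0.67  0.73  0.54  2.02 -0.68  0.58 -1.17]
press xy mm [39.7 21.7] z 159.9 toolx rel press deg -80.34 tilt [-0.005 -0.001 -1.   ]
to [0.0, 0.0, 160.0] tool cm [ 1.47  4.28 -0.02]
```

Call:
send_rows([
  [1, 0.18, -0.03, 0, 0.035],
  [1, 0.18, -0.03, 0, 0.035],
  [1, 0.18, -0.03, 0, 0.035],
])

```text
time: 13.58
ee_pos: [0.4903, 0.1343, 0.1597]
tcp_rot: [-3.138, 0.07, 0.019]
ft_force: [-11.6, 0.8, 6.7]
grip_width: 0.0007
grasp_force: 6.0
```

```bash
python3 go.py 0 0 160
```

```text
t 13.58 p [0.4903 0.1343 0.1597] F [-11.6   0.8   6.7] j [-0.69  0.75  0.57  2.   -0.7   0.61 -1.25]
press xy mm [41.4 19.8] z 159.7 toolx rel press deg -86.32 tilt [-0.012 -0.002 -1.   ]
to [0.0, 0.0, 160.0] tool cm [ 1.71  4.26 -0.06]
```

Call:
send_rows([
  [1, 0.12, 0, 0, 0],
  [1, 0.12, 0, 0, 0],
  [1, 0, 0, 0, 0],
])

```text
time: 13.83
ee_pos: [0.4913, 0.1345, 0.1596]
tcp_rot: [-3.138, 0.067, 0.023]
ft_force: [-12.2, 0.0, 7.2]
grip_width: 0.0002
grasp_force: 6.5
```

```bash
python3 go.py 0 0 160
```

```text
t 13.83 p [0.4913 0.1345 0.1596] F [-12.2   0.    7.2] j [-0.69  0.75  0.57  2.   -0.7   0.61 -1.25]
press xy mm [41.7 18.8] z 159.6 toolx rel press deg -86.2 tilt [-0.015 -0.003 -1.   ]
to [0.0, 0.0, 160.0] tool cm [ 1.6   4.28 -0.07]
```

Call:
send_rows([
  [1, 0.15, 0, 0, 0],
  [1, 0.15, 0, 0, 0],
  [1, 0, 0, 0, 0],
])

```text
time: 14.08
ee_pos: [0.4928, 0.1346, 0.1596]
tcp_rot: [-3.137, 0.067, 0.028]
ft_force: [-15.7, 0.5, 10.8]
grip_width: 0.0004
grasp_force: 8.0
```

```bash
python3 go.py 0 0 160
```

```text
t 14.08 p [0.4928 0.1346 0.1596] F [-15.7   0.5  10.8] j [-0.68  0.75  0.57  1.99 -0.7   0.62 -1.25]
press xy mm [41.9 17.4] z 159.6 toolx rel press deg -86.18 tilt [-0.018 -0.003 -1.   ]
to [0.0, 0.0, 160.0] tool cm [ 1.45  4.3  -0.08]
```

It's tight at about 0.67 N·m. I'll back off, lift and move clear.

Call:
send_rows([
  [1, -0.5, 0, 0, 0],
  [1, -0.5, 0, 0, 0],
  [1, -0.5, 0, 0, 0],
  [1, 0, 0, 0, 0],
  [1, 0, 0, -0.8, 0],
])

```text
time: 14.5
ee_pos: [0.4866, 0.134, 0.168]
tcp_rot: [-3.14, 0.07, 0.001]
ft_force: [-0.6, 0.2, -1.0]
grip_width: 0.0006
grasp_force: 0.2
```

Call:
send_rows([
  [1, 0, 0, -1.2, 0],
  [1, 0, 0, -1.5, 0],
  [1, 0, 0, -1.5, 0],
  [1, 0, 0, -1.5, 0],
  [1, 0, 0, -1.5, 0],
])

```text
time: 14.92
ee_pos: [0.4878, 0.1336, 0.2419]
tcp_rot: [-3.141, 0.071, -0.004]
ft_force: [0.7, -0.0, -0.4]
grip_width: 0.0002
grasp_force: 0.0
```

```bash
python3 go.py 250 120 280
```

```text
t 14.92 p [0.4878 0.1336 0.2419] F [ 0.7 -0.  -0.4] j [-0.78  0.63  0.71  1.94 -0.58  0.78 -1.36]
press xy mm [40.4 22.2] z 241.9 toolx rel press deg -86.34 tilt [ 0.002 -0.    -1.   ]
to [250.0, 120.0, 280.0] tool cm [ -8.42 -21.54  -3.82]
```

Call:
send_rows([
  [1, 0, 0, -1.5, 0],
  [1, -0.5, -2.2, -1.0, 0],
  [1, -0.8, -2.2, -0.5, 0],
  [1, -0.8, -2.2, 0, 0],
  [1, -0.8, -2.2, 0, 0],
])

```text
time: 15.33
ee_pos: [0.4627, 0.224, 0.2718]
tcp_rot: [-3.139, 0.072, -0.005]
ft_force: [-0.0, 0.6, -0.4]
grip_width: -0.0002
grasp_force: 0.0
```

Call:
send_rows([
  [1, -0.8, -2.2, 0, 0],
  [1, -0.8, -2.2, 0, 0],
  [1, -0.8, -2.2, 0, 0],
  [1, -0.8, -2.2, 0, 0],
  [1, -0.8, -2.2, 0, 0],
])

```text
time: 15.75
ee_pos: [0.4271, 0.336, 0.2713]
tcp_rot: [-3.14, 0.071, -0.003]
ft_force: [1.2, -0.3, 0.1]
grip_width: 0.0005
grasp_force: 0.0
```

```bash
python3 go.py; python3 - <<'E'
from cell import *
from h import *
c=capture("top");np.savez("top3.npz",**c);w=cloud(c);z=w[...,2];s=capture("scene")
a=c["img"][130:250,150:480,::-1];b=s["img"][150:400,160:440,::-1]
cv2.imwrite("pics/e.png",np.vstack([cv2.resize(a,(790,287)),cv2.resize(b,(790,310))]))
A=[]
for v in range(195,230):
    k=[u for u in range(320,371) if z[v,u]>.03 and z[v,u]<.06]
    if k:A.append(ray(c,(max(k)+.5,v),.0395)[:2])
H=np.array([.5055,.091]);th=np.radians(83.75);R=np.array([[np.cos(th),np.sin(th)],[-np.sin(th),np.cos(th)]])
q=(np.array(A)-H)@R.T*1000;q=q[abs(q[:,1])<42];print("foot press x",q[:,0].mean(),"slope",np.polyfit(q[:,1],q[:,0],1)[0])
E
```

```text
t 15.75 p [0.4271 0.336  0.2713] F [ 1.2 -0.3  0.1] j [-1.2   0.66  0.79  1.8  -0.58  0.92 -1.77]
press xy mm [235.  104.6] z 271.3 toolx rel press deg -86.33 tilt [ 0.002 -0.001 -1.   ]
foot press x -164.24430239135688 slope 0.007357062453040989
```

View pics/e.png

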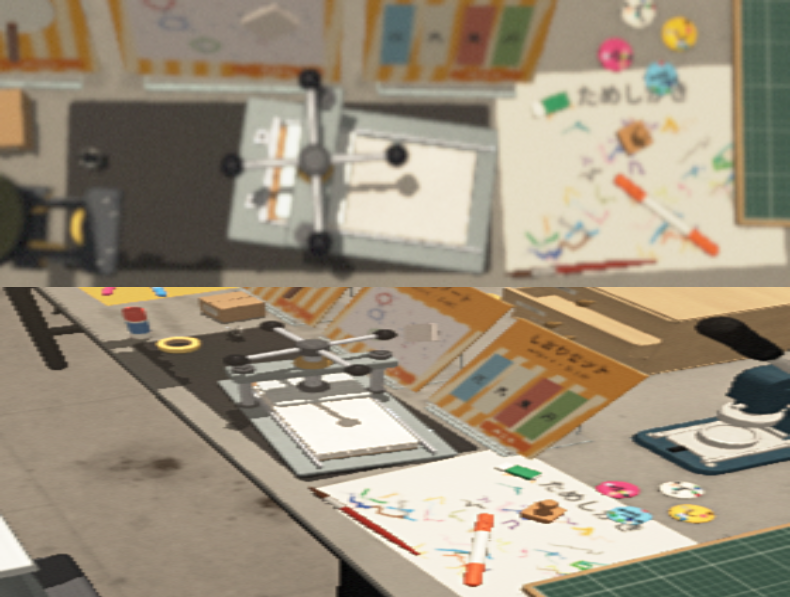

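The foot is at press x −164 mm against −165 expected, and square. The platen is down and the bystanders have not moved: the stamp is at (632,138), the marker at (668,215) and the eraser at (550,103). I'm handing the job in.

```bash
python3 -c "
from cell import *
print(job_done())"
```

```text
the job is handed in; nothing more can be done
None
```

The job is handed in at about 16 s of the 61 s: the pad sits square against the back fence (foot within about 1 mm of its home position by camera), the wheel was last pushed to about 0.67 N·m, the arm is clear, and no bystander in the final pictures looks disturbed.

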